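# Restock the sloping breakfast pack rack

## Robot

A 6-joint arm with a two-finger parallel gripper is mounted at the origin on the work surface. World frame = base frame: x ahead of the robot, y to its left, z up, the work surface at z = 0. Lengths are in mm, angles in rad, forces in N, time in s.
With the tool pointing down it reaches from about 400 to 925 mm from the base axis. Payload 12.5 kg.
Tool frame: the origin (TCP) lies midway between the tips of the shut fingers; the grasp point (between the pads) lies 19 mm behind it; z points along the fingers, y is the line along which they close (so a half turn about z gives the same grasp; the last joint's range is limited). The gripper opens to 95 mm and grips with 3 to 60 N. Pads are 20 mm wide; open, the fingers measure 119 mm over their backs; the gripper's body (75 mm by 180 mm) begins 59 mm behind the grasp point.
Start: joints at [1.038, 0.491, 1.559, -0, 1.092, -0.106], TCP at [258.711, 568.96, 214.661] pointing down, gripper open.
Joint ranges: [-3.1, 3.1], [-0.84, 2.19], [0.05, 2.79], [-1.13, 4.28], [0.06, 2.93], [-2.69, 2.69]. Speed limits (rad/s): [2.22, 2.22, 2.79, 3.14, 3.14, 3.14].

## Interface

Orientations are given as [roll, pitch, yaw] about the fixed x, y, z axes, in that order (R = Rz(yaw) Ry(pitch) Rx(roll)).
In Python, from cell import env gives the robot as it stands.
- The arm moves only by the shell command python3 -m inch 'ROWS'. ROWS is JSON, a list of rows, each a list of 7 numbers: the turn, a rotation vector about the tool's x, y, z in rad, then the shift along the tool's x, y, z in cm, then the closure, from -1 (fully open) to 1 (shut). A call has 1 to 20 rows; each row shifts and turns the commanded pose from where the row before left it, along the tool's axes as they then stand; what a row does not reach is not made up. A row lasts 1/8 s, in which the tool goes at most 62.5 mm and 10.7 degrees, less where a joint would pass 70% of its speed; a pose out of reach is approached as far as the arm can. A call with a gripper value outside its range is refused whole. The fingers move at their own pace and stop on an object; the grip force is fixed at half the most. Time passes only in rows, so rows that do not move let the fingers close. It gives the time, the measured TCP pose, the force, the opening and the grip force at its end, in the units of the state.
- env.state(): the state, without advancing time (a new reading comes with each control period).
- env.read_camera(name): name is "scene" or "top"; returns a dict with "img" (400x640x3 uint8, red, green, blue), "depth" (400x640 float32, mm along the optical axis (not along the pixel's ray), 0 where there is no reading), "fx", "fy", "cx", "cy" (pixels), "position" and "orientation" of the camera in the world. Camera axes: x right, y down, z forward; pixel columns grow to the right and rows downward; lengths in mm; the calibration is good to about 2 mm. A picture is of the moment at which its call begins.
- env.job_done(): hands the job in; it is judged then, once.
Trained networks look in a picture, given as the dict that the camera call returned (one of the last four; its "shot" number tells which), for a name from the list of things; names that differ only in an ending like _2 or _b are one class to them, and where a whole thing is asked for, a point or a joint stands for the part that bears it (a point fixed in the world has none). Each returns a list of dicts, best first, with "score" (0 to 1); they miss things now and then, are a little off and sometimes report something else, mostly with a low value. They report only what shows in the picture. A call takes as long as a camera call.
- env.find_in(picture, target): "centre" ([x, y, z] in mm, in the coordinates of the camera as it stood for that picture, good to about 4 mm: the middle of the surface that is visible of it).
- env.trace(picture, target): "mask" (400x640 bool, what is visible of it).
The state is a dict: "t": time; "joints": joint angles; "qvel": joint speeds; "tau": joint torques, N m; "eef_pos": TCP position; "tcp_rot": TCP orientation; "ft_force": force on the tool from outside, world axes, zero at the start; "moment": the same for the moment, N m; "opening": opening from 0.0 (shut) to 1.0 (fully open); "grip_force": force on a finger pad.
Only numpy, scipy, OpenCV 4.12 (cv2) and the standard library are available. Lean on these libraries where they do the work, as an engineer would, in place of code of your own. Each camera call takes 0.05 s, during which the arm holds its last target. There are 200 camera calls.

## Task

Restock the sloping wooden pack rack on the breakfast table: lift its loose retaining bar off and lay it down on the table, clear the short left-over packs from the rack and lay them flat in the low white tray, then take every long pack from the grey bin and lay them side by side on the rack, each lengthways down the slope and resting on both rails behind the front lip. Last, lay the retaining bar back across the rack, seated in the notches of both end cheeks. There may be one or two short packs and two or three long ones; leave the jam jar and the mug standing where they are, and if anything slips or gets knocked, put it right.

Things in the scene. Friction and masses are not known exactly. Their poses are not given: they have to be found in the camera images.
- rack: Fixed wooden rack, 150 (x) x 324 mm (y). Origin on the table under its middle; x level from the low front to the high back, y along the rack from end cheek to end cheek. Cheeks: 16 mm thick, at y = 146 to 162 mm either side, 90 mm deep, 138 mm high. On top of each, at x = 0, an open notch: flat floor at z = 138 mm, 30 mm wide, 42 mm at the mouth, between horns 20 mm high.
- seat (a point): Where the centre of the seated bar belongs: rack x 0, y 0, z 149 mm, axes as the rack. The bar then spans both notches; about 13 mm are free between its underside and packs on the rails.
- bed (a point): Sloping bed (15 deg): point at rack x 0, y 0, z 80 mm, level with the rail tops. x up the slope to the back, y as the rack, z square to the slope. Rails along y, 16 mm wide, 12 mm proud, centres at x = -42 and 30 mm. Lip: inner face x = -70 mm, 10 mm high. Long packs: centre at x about 0 (-5 touches the lip), z 20 mm; three fit at y -70, 0, 70 mm. Packs do not slide by themselves.
- bar: Loose dark wooden retaining bar, 348 mm long, 22 x 22 mm in section, 110 g. Origin at its centre, y along its length. Starts seated in the rack's notches. The table straight ahead of the robot, in front of rack and bin (x 0.37 to 0.45, y within 0.185 m), is clear for laying it down along y.
- bin: Fixed grey bin, open on top, 160 x 308 mm (x, y), walls 20 mm high, 5 mm thick, floor 5 mm; two dividers make three compartments side by side in y, 96 mm wide, centres at y = -101, 0, 101 mm. Origin under its middle. It may change sides with the rack. The long packs lie in it along x, one to a compartment, 25 mm proud of the walls.
- tray: Fixed low white tray, 130 x 190 mm outside (x, y), walls 4 mm thick and 18 mm high, floor 4 mm. Origin under its middle. Room for two short packs lying along x, at y about -45 and +45 mm. It may change sides with the breakfast board.
- short1: Short left-over cardboard pack, a closed square-section box 90 mm long, 40 x 40 mm in section. Origin at its centre; x along its length. 60 g. Starts lying on the rack's rails, under the bar. May be absent.
- short2: Short left-over cardboard pack, a closed square-section box 90 mm long, 40 x 40 mm in section. Origin at its centre; x along its length. 60 g. Starts lying on the rack's rails, under the bar. May be absent.
- pack1: Long cardboard pack, a closed square-section box 130 mm long, 40 x 40 mm in section. Origin at its centre; x along its length. About 180 g. Starts in the bin. May be absent.
- pack2: Long cardboard pack, a closed square-section box 130 mm long, 40 x 40 mm in section. Origin at its centre; x along its length. About 180 g. Starts in the bin. May be absent.
- pack3: Long cardboard pack, a closed square-section box 130 mm long, 40 x 40 mm in section. Origin at its centre; x along its length. About 180 g. Starts in the bin. May be absent.
- jam: Jam jar, 60 mm across, 80 mm high, standing on the breakfast board (a wooden board 12 mm thick lying on the table); leave it. Origin at its underside.
- mug: White mug, 76 mm across, 85 mm high, beyond rack and bin; leave it. Origin at its underside.

How it is judged (in metres and radians):
On the way, in this order (a step that is already met when the one before it is completed fails the run):
1. the retaining bar has been taken off and lies on the table (height (world z) of bar below 0.02 m and linear speed of bar below 0.02 m/s and contact force between bar and the fingers below 0.1 N), for 0.2 s.
2. the short packs lie flat in the tray (x of short1 in the frame of tray between -0.05 and 0.05 m and y of short1 in the frame of tray between -0.08 and 0.08 m and z of short1 in the frame of tray between 0.015 and 0.032 m and linear speed of each of short1, short2 below 0.02 m/s and x of short2 in the frame of tray between -0.05 and 0.05 m and y of short2 in the frame of tray between -0.08 and 0.08 m and z of short2 in the frame of tray between 0.015 and 0.032 m), for 0.2 s.
3. all the long packs lie on the rack's rails (x of pack1 in the frame of bed between -0.014 and 0.025 m and y of pack1 in the frame of bed between -0.128 and 0.128 m and z of pack1 in the frame of bed between 0.015 and 0.025 m and angle between the x axis of each of pack1, pack2, pack3 and the x axis of bed, either way round below 0.12 rad and linear speed of each of pack1, pack2, pack3 below 0.02 m/s and x of pack2 in the frame of bed between -0.014 and 0.025 m and y of pack2 in the frame of bed between -0.128 and 0.128 m and z of pack2 in the frame of bed between 0.015 and 0.025 m and x of pack3 in the frame of bed between -0.014 and 0.025 m and y of pack3 in the frame of bed between -0.128 and 0.128 m and z of pack3 in the frame of bed between 0.015 and 0.025 m), for 0.2 s.
At the end, for the whole second after the job is handed in: Long packs lie on both rails, lengthways down the slope within 0.12 rad, centres at bed x -14 to +25 mm, bed z 15 to 25 mm; short packs lie flat in the tray; the bar sits in both notches, within 12 mm in x, 22 mm in y, 7 mm in z of its seat, aligned within 0.07 rad; all at rest (all of step 2 and all of step 3 and x of bar in the frame of rack between -0.012 and 0.012 m and y of bar in the frame of rack between -0.022 and 0.022 m and z of bar in the frame of rack between 0.143 and 0.156 m and angle between the y axis of bar and the y axis of rack, either way round below 0.07 rad and linear speed of bar below 0.02 m/s and angular speed of bar below 0.2 rad/s); the robot touches nothing.
It fails at once if the jam jar is shoved or tipped (distance of jam from where it was at the start of the episode above 0.05 m or angle between jam's own z axis and vertical above 0.5 rad).
It fails at once if the mug is shoved or tipped (distance of mug from where it was at the start of the episode above 0.05 m or angle between mug's own z axis and vertical above 0.5 rad).
Of short1, short2 only 1 to 2 are there at a start; the rules pass over those that are not, and their reading is None.
Of pack1, pack2, pack3 only 2 to 3 are there at a start; the rules pass over those that are not, and their reading is None.
At some moment in a run one of bar, pack1, pack2, pack3 may be knocked a few centimetres aside while the robot is not near it.
Once in a run the grip may slacken for a moment while it holds something.
It also fails if it takes over 210 s, if anything falls off the work surface, if the arm or the gripper's body presses on something with over 40 N, if the wrist force passes 120 N, or if a joint passes its speed limit or range.

## Working session

There is one attempt and no reset: what is moved stays moved. The work goes in short steps, Python scripts to look and compute and a shell command to move; the robot and the scene stay as the last step left them, time stands still between calls to the robot, and variables do not carry over. Pictures are saved under pics/ and viewed, at most 14 in all, crops included, and the job is handed in when it is done.

```bash
ls; mkdir -p pics
cat > h.py <<'E'
import numpy as np, cv2
from scipy.spatial.transform import Rotation as R
from cell import env
def T(c): 
    o=np.array(c["orientation"],float)
    M=o if o.shape==(3,3) else R.from_euler('xyz',o).as_matrix()
    return M,np.array(c["position"],float)
def w(c,p):
    M,t=T(c); return M@np.array(p)+t
def cloud(c):
    d=c["depth"]; v,u=np.mgrid[:d.shape[0],:d.shape[1]]
    P=np.stack([(u-c["cx"])/c["fx"]*d,(v-c["cy"])/c["fy"]*d,d],-1)
    M,t=T(c); return P@M.T+t
def save(c,n): cv2.imwrite('pics/'+n+'.png',c["img"][:,:,::-1])
E
python3 - <<'E'
from h import *
print(env.state())
for n in("scene","top"):
    c=env.read_camera(n); save(c,n+'0'); print(n,c["position"],c["orientation"],c["fx"])
    for t in "rack bar bin tray short1 pack1 jam mug".split():
        print(t,[(np.round(w(c,r["centre"])).tolist(),round(r["score"],2)) for r in env.find_in(c,t)])
E
```

```text
pics
{'t': 0.0, 'joints': array([ 1.03841742e+00,  4.91521665e-01,  1.55948117e+00, -3.71688833e-05,
        1.09165743e+00, -1.05611525e-01]), 'qvel': array([-1.23695468e-03,  6.22200987e-05, -3.64075756e-04,  1.18961431e-04,
       -7.35367808e-04, -1.11567708e-03]), 'tau': array([ 8.36797371e-04, -6.12654090e+01, -2.58189315e+01,  6.92310906e-02,
        4.81397426e-02, -9.55186692e-05]), 'eef_pos': array([258.5729525 , 568.72902707, 214.07435748]), 'tcp_rot': array([-3.14052751e+00, -7.97619228e-05,  2.71484238e+00]), 'ft_force': array([-0.12855773, -0.60971812, -0.75055505]), 'moment': array([-0.00480486,  0.07070999,  0.01932971]), 'grip_force': 0.0, 'opening': 1.0000129480324076}
scene [1254.64678157 -318.99400133  645.29056668] [-2.18980308 -0.01822308  1.12237592] 377.2077221378667
rack [([603.0, 235.0, 77.0], 0.96)]
bar [([581.0, 200.0, 153.0], 0.96)]
bin [([591.0, -253.0, 5.0], 0.55)]
tray [([318.0, 322.0, 8.0], 0.91)]
short1 [([586.0, 137.0, 108.0], 0.82), ([589.0, -251.0, 4.0], 0.36)]
pack1 [([602.0, -233.0, 43.0], 0.92), ([591.0, -333.0, 43.0], 0.9), ([597.0, -129.0, 46.0], 0.59)]
jam [([382.0, -307.0, 63.0], 0.79)]
mug [([792.0, -15.0, 53.0], 0.68)]
top [448.62124647  18.18913282 975.23421229] [-2.98840741  0.01627192 -1.59976095] 376.55551199756553
rack [([558.0, 234.0, 74.0], 0.82)]
bar [([573.0, 210.0, 165.0], 0.64)]
bin [([565.0, -210.0, 9.0], 0.83)]
tray [([374.0, 300.0, 6.0], 0.94), ([558.0, 234.0, 74.0], 0.75)]
short1 [([547.0, 148.0, 115.0], 0.82)]
pack1 [([571.0, -126.0, 47.0], 0.95), ([562.0, -327.0, 47.0], 0.86), ([573.0, -219.0, 47.0], 0.81)]
jam [([356.0, -295.0, 90.0], 0.96)]
mug [([790.0, -12.0, 41.0], 0.61)]
```

View pics/scene0.png

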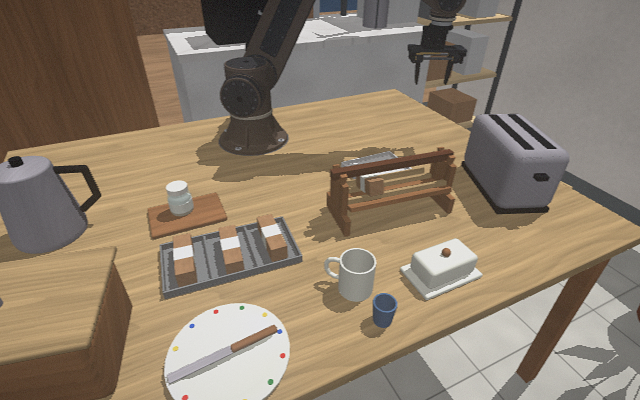

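View pics/top0.png

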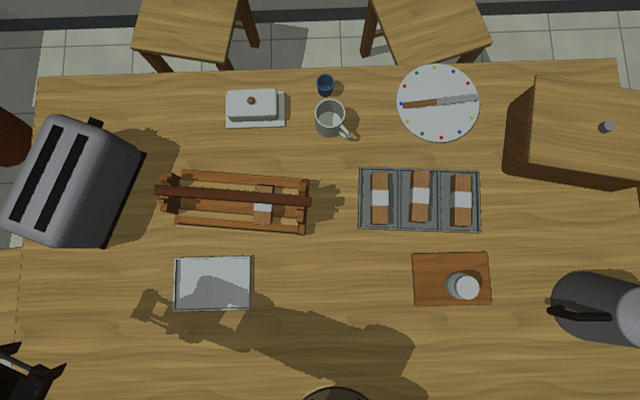

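The top view shows the rack at left (235,203) with the bar from (155,190) to (311,201) and one short pack at (263,203). Three long packs are in the bin at (380/420/462,198), the tray is at (213,283) and the jam jar at (463,287). The toaster stands close to the rack's far end. Next I'll measure poses from the masks and depth.

```bash
cat >> h.py <<'E'
def pts(c,m,er=1):
    m=cv2.erode(m.astype(np.uint8),np.ones((2*er+1,)*2)).astype(bool) if er else m
    m&=c["depth"]>0
    return cloud(c)[m]
def topface(P,band=6):
    z=np.percentile(P[:,2],90); Q=P[abs(P[:,2]-z)<band]
    (cx,cy),s,a=cv2.minAreaRect(Q[:,:2].astype(np.float32))
    M=np.deg2rad(a)
    if s[0]<s[1]: s=s[::-1]; a+=90
    a=(a+90)%180-90
    return dict(c=np.round([cx,cy],1).tolist(),z=round(float(np.median(Q[:,2])),1),size=np.round(s,1).tolist(),ang=round(a,2),n=len(Q))
def report(names,cams=("scene","top"),er=1,band=6):
    for n in cams:
        c=env.read_camera(n)
        for t in names:
            for r in env.trace(c,t):
                if r["score"]>.5:
                    P=pts(c,r["mask"],er)
                    if len(P)>20: print(n,t,round(r["score"],2),topface(P,band))
E
python3 - <<'E'
from h import *
report("bar tray bin pack1 short1 rack jam mug".split(),er=0)
for n in("scene","top"):
    c=env.read_camera(n);C=cloud(c)
    m=(C[...,0]>370)&(C[...,0]<450)&(abs(C[...,1])<180)&(c["depth"]>0)&(abs(C[...,2])<30)
    print(n,"table z",np.median(C[m][:,2]),C[m][:,2].std(),m.sum())
    for r in env.trace(c,"bar")[:1]:
        P=pts(c,r["mask"],0);P=P[P[:,2]>150]
        q=P[:,:2]-P[:,:2].mean(0);u,s,v=np.linalg.svd(q,full_matrices=0);d=v[0]*np.sign(v[0][1])
        e=q@d;print("bar",P.mean(0),d,np.degrees(np.arctan2(-d[0],d[1])),e.min(),e.max(),P[:,:2].mean(0)+d*(e.min()+e.max())/2)
E
```

```text
scene bar 0.66 {'c': [580.4, 213.5], 'z': 159.2, 'size': [346.8, 36.6], 'ang': 84.41, 'n': 752}
scene tray 0.92 {'c': [374.9, 297.0], 'z': 14.8, 'size': [191.3, 129.4], 'ang': 88.52, 'n': 144}
scene bin 0.79 {'c': [573.8, -230.1], 'z': 17.8, 'size': [308.0, 164.5], 'ang': 86.03, 'n': 1167}
scene pack1 0.82 {'c': [580.5, -228.5], 'z': 44.6, 'size': [129.3, 39.9], 'ang': -5.73, 'n': 659}
scene pack1 0.77 {'c': [576.3, -127.4], 'z': 44.5, 'size': [131.2, 40.4], 'ang': -2.76, 'n': 606}
scene pack1 0.66 {'c': [565.8, -331.1], 'z': 44.3, 'size': [132.1, 40.3], 'ang': -5.54, 'n': 773}
scene short1 0.98 {'c': [582.6, 149.2], 'z': 124.2, 'size': [42.1, 38.3], 'ang': -6.93, 'n': 132}
scene rack 0.56 {'c': [583.2, 215.4], 'z': 114.3, 'size': [323.8, 80.4], 'ang': 83.64, 'n': 152}
scene jam 0.71 {'c': [361.6, -307.5], 'z': 91.0, 'size': [50.6, 48.2], 'ang': 44.24, 'n': 202}
scene mug 0.83 {'c': [785.5, -8.5], 'z': 83.0, 'size': [75.0, 74.8], 'ang': -44.73, 'n': 328}
top bar 0.97 {'c': [573.4, 214.8], 'z': 161.4, 'size': [347.1, 22.5], 'ang': 83.67, 'n': 1569}
top tray 0.95 {'c': [374.9, 299.2], 
[... 632 characters left out ...]
8}
top rack 0.74 {'c': [571.6, 215.5], 'z': 119.2, 'size': [319.3, 86.0], 'ang': 83.68, 'n': 64}
top mug 0.91 {'c': [781.2, -7.3], 'z': 84.9, 'size': [72.7, 72.2], 'ang': 0.38, 'n': 166}
top mug 0.72 {'c': [566.8, 215.1], 'z': 114.7, 'size': [318.9, 90.5], 'ang': 82.08, 'n': 91}
scene table z -0.7710829519802473 1.1780431834698302 1624
bar [578.35904744 201.76641514 157.62898411] [0.10692865 0.9942667 ] -6.138295734953011 -161.97660207004813 185.16264798763098 [579.59867374 213.29297178]
top table z 1.21442682178008 1.7599920264055386 4531
bar [572.66996691 214.06832397 161.0745364 ] [0.10959021 0.99397685] -6.291693327536275 -172.64563168275308 174.01210849127705 [572.74484315 214.74744713]
```

```bash
cat >> h.py <<'E'
def Rot(yaw,tilt=0): return R.from_euler('z',yaw,degrees=True)*R.from_euler('x',180,degrees=True)*R.from_euler('y',tilt,degrees=True)
def go(*tg):
    """targets (x,y,z,yaw,tilt): print turn (rad, tool) and then shift (cm, axes after the turn)"""
    s=env.state(); p=np.array(s["eef_pos"]); r=R.from_euler('xyz',s["tcp_rot"])
    print("at",np.round(p,1),np.round(np.degrees(s["tcp_rot"]),1),"t",round(s["t"],1),"open",round(s["opening"],3),"grip",round(s["grip_force"],1))
    for x,y,z,yaw,tilt in tg:
        q=Rot(yaw,tilt); rv=(r.inv()*q).as_rotvec(); d=q.inv().apply(np.array([x,y,z])-p)/10
        print("turn",np.round(rv,3),"rows>=",round(np.degrees(np.linalg.norm(rv))/10.7,1),"| shift",np.round(d,2),"rows>=",round(np.linalg.norm(d)/6.25,1))
        p=np.array([x,y,z],float);r=q
def rack(x,y,z,o=(575,214.7),a=-6.25): # rack frame -> world
    c=np.cos(np.radians(a));s=np.sin(np.radians(a)); return np.round([o[0]+c*x-s*y,o[1]+s*x+c*y,z],1)
E
python3 - <<'E'
from h import *
c=env.read_camera("scene");C=cloud(c)
m=(C[...,1]>330)&(C[...,1]<700)&(C[...,0]>350)&(C[...,0]<800)&(C[...,2]>30)&(c["depth"]>0)
P=C[m];print("toaster",P.min(0),P.max(0))
go((258.6,568.7,330,83.75,0),(575,214.7,330,83.75,0),(575,214.7,140,83.75,0))
E
```

```text
toaster [469.54852269 330.21739467  30.12419058] [774.8382049  699.19678691 194.10031824]
at [258.7 568.9 214.7] [180.    0.  155.5] t 2.0 open 1.001 grip 0.0
turn [ 0.    -0.     1.253] rows>= 6.7 | shift [-2.000e-02 -1.000e-02 -1.153e+01] rows>= 1.8
turn [0. 0. 0.] rows>= 0.0 | shift [-31.75  35.31   0.  ] rows>= 7.6
turn [0. 0. 0.] rows>= 0.0 | shift [ 0. -0. 19.] rows>= 3.0
```

```bash
python3 -m inch '[[0,0,0,0,0,-5.75,-1],[0,0,0,0,0,-5.75,-1],[0,0,0.179,0,0,0,-1],[0,0,0.179,0,0,0,-1],[0,0,0.179,0,0,0,-1],[0,0,0.179,0,0,0,-1],[0,0,0.179,0,0,0,-1],[0,0,0.179,0,0,0,-1],[0,0,0.179,0,0,0,-1],[0,0,0,-3.2,3.5,0,-1],[0,0,0,-3.2,3.5,0,-1],[0,0,0,-3.2,3.5,0,-1],[0,0,0,-3.2,3.5,0,-1],[0,0,0,-3.2,3.5,0,-1],[0,0,0,-3.2,3.5,0,-1],[0,0,0,-3.2,3.5,0,-1],[0,0,0,-3.2,3.5,0,-1],[0,0,0,-3.2,3.5,0,-1],[0,0,0,-3,3.8,0,-1],[0,0,0,0,0,0,-1]]'
python3 - <<'E'
from h import *
go((575,214.7,190,83.75,0),(575,214.7,140,83.75,0))
E
```

```text
t: 4.55
eef_pos: [576.7, 212.2, 329.0]
tcp_rot: [-3.141, 0.0, 1.458]
ft_force: [-0.4, 0.7, -0.3]
opening: 1.001
grip_force: 0.0
at [576.7 212.2 329. ] [-180.     0.    83.6] t 4.5 open 1.001 grip 0.0
turn [-0.     0.    -0.003] rows>= 0.0 | shift [ 0.23 -0.2  13.9 ] rows>= 2.2
turn [0. 0. 0.] rows>= 0.0 | shift [ 0. -0.  5.] rows>= 0.8
```

```bash
python3 -m inch '[[0,0,0,0.23,-0.2,4.6,-1],[0,0,0,0,0,4.6,-1],[0,0,0,0,0,4.7,-1],[0,0,0,0,0,2.5,-1],[0,0,0,0,0,2.5,-1],[0,0,0,0,0,0,-1],[0,0,0,0,0,0,1],[0,0,0,0,0,0,1],[0,0,0,0,0,0,1],[0,0,0,0,0,0,1],[0,0,0,0,0,0,1],[0,0,0,0,0,0,1],[0,0,0,0,0,0,1],[0,0,0,0,0,0,1]]'
python3 - <<'E'
from h import *
go((575,214.7,255,83.75,0),(410,0,255,90,0),(410,0,5,90,0))
E
```

```text
t: 6.3
eef_pos: [573.3, 217.0, 140.6]
tcp_rot: [3.142, -0.0, 1.462]
ft_force: [0.9, -0.1, -0.5]
opening: 0.233
grip_force: 30.0
at [573.3 217.  140.6] [180.   -0.   83.8] t 6.3 open 0.233 grip 30.0
turn [ 0. -0.  0.] rows>= 0.0 | shift [ -0.21   0.19 -11.44] rows>= 1.8
turn [ 0.     0.    -0.109] rows>= 0.6 | shift [-21.47 -16.5   -0.  ] rows>= 4.3
turn [0. 0. 0.] rows>= 0.0 | shift [ 0. -0. 25.] rows>= 4.0
```

```bash
python3 -m inch '[[0,0,0,0,0,-3,1],[0,0,0,0,0,-4.2,1],[0,0,0,0,0,-4.2,1],[0,0,-0.109,0,0,0,1],[0,0,0,-3.6,-2.75,0,1],[0,0,0,-3.6,-2.75,0,1],[0,0,0,-3.6,-2.75,0,1],[0,0,0,-3.6,-2.75,0,1],[0,0,0,-3.6,-2.75,0,1],[0,0,0,-3.6,-2.55,0,1],[0,0,0,0,0,0,1],[0,0,0,0,0,0,1]]'
python3 - <<'E'
from h import *
go((410,0,50,90,0),(410,0,5,90,0))
E
```

```text
t: 7.8
eef_pos: [410.6, 1.0, 254.8]
tcp_rot: [3.141, -0.0, 1.57]
ft_force: [0.9, 0.1, -1.3]
opening: 0.225
grip_force: 30.0
at [410.6   1.  254.8] [180.  -0.  90.] t 7.8 open 0.225 grip 30.0
turn [ 0.001 -0.    -0.001] rows>= 0.0 | shift [-0.1  -0.06 20.48] rows>= 3.3
turn [0. 0. 0.] rows>= 0.0 | shift [ 0.  -0.   4.5] rows>= 0.7
```

```bash
python3 -m inch '[[0,0,0,0,0,5,1],[0,0,0,0,0,5,1],[0,0,0,0,0,5,1],[0,0,0,0,0,5,1],[0,0,0,0,0,2.5,1],[0,0,0,0,0,1.5,1],[0,0,0,0,0,0.7,1],[0,0,0,0,0,0,1],[0,0,0,0,0,0,1]]'
python3 - <<'E'
from h import *
report(["bar"],("scene",),0)
E
```

```text
t: 8.93
eef_pos: [410.7, 1.1, 8.1]
tcp_rot: [3.141, 0.0, 1.571]
ft_force: [-0.4, -0.3, -1.0]
opening: 0.232
grip_force: 30.0
scene bar 0.66 {'c': [411.7, -29.5], 'z': 26.3, 'size': [290.5, 28.0], 'ang': 89.93, 'n': 462}
```

```bash
python3 -m inch '[[0,0,0,0,0,0.4,1],[0,0,0,0,0,0,1],[0,0,0,0,0,0.1,1],[0,0,0,0,0,0,1],[0,0,0,0,0,0,0],[0,0,0,0,0,0,-0.5],[0,0,0,0,0,0,-1],[0,0,0,0,0,0,-1],[0,0,0,0,0,-4,-1],[0,0,0,0,0,-5,-1],[0,0,0,0,0,-5,-1],[0,0,0,0,0,-5,-1],[0,0,0,0,0,-5,-1],[0,0,0,0,0,0,-1]]'
python3 - <<'E'
from h import *
report(["bar","tray","short1"],("scene","top"),0)
c=env.read_camera("top"); save(c,"top1")
E
```

```text
t: 10.78
eef_pos: [411.3, 0.8, 245.5]
tcp_rot: [3.135, 0.001, 1.571]
ft_force: [-0.0, 0.0, -0.3]
opening: 1.0
grip_force: 0.0
scene bar 0.72 {'c': [412.5, -29.9], 'z': 20.7, 'size': [290.9, 27.5], 'ang': -89.84, 'n': 550}
scene tray 0.67 {'c': [375.0, 297.2], 'z': 13.9, 'size': [191.5, 133.7], 'ang': -89.94, 'n': 228}
top bar 0.56 {'c': [410.8, -0.2], 'z': 23.3, 'size': [345.4, 21.9], 'ang': -89.26, 'n': 206}
top tray 0.82 {'c': [374.9, 298.1], 'z': 6.4, 'size': [189.1, 124.6], 'ang': 88.93, 'n': 2684}
top short1 0.67 {'c': [577.3, 151.7], 'z': 126.4, 'size': [44.8, 40.2], 'ang': -6.27, 'n': 270}
```

View pics/top1.png

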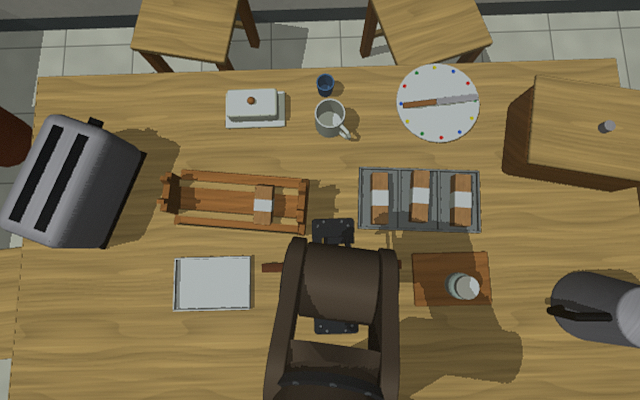

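The bar lies on the table in front of the robot, its ends at px (263,267) and (400,265). One short pack is exposed at (263,204) and the tray is empty. I'll measure the sloped short pack and the cheeks.

```bash
cat >> h.py <<'E'
def slope(P):
    """sloped top face: bed-normal plane fit, then min-area rect along it"""
    c=np.median(P,0)
    for k in range(4):
        A=np.c_[P[:,:2]-c[:2],np.ones(len(P))]; s=np.linalg.lstsq(A,P[:,2],rcond=None)[0]
        P=P[abs(A@s-P[:,2])<(8,5,4,4)[k]]
    f=topface(np.c_[P[:,:2],0*P[:,2]],9)
    z=s[2]+s[:2]@(np.array(f["c"])-c[:2])
    return dict(c=f["c"],z=round(float(z),1),size=f["size"],ang=f["ang"],tilt=round(float(np.degrees(np.arctan(np.hypot(*s[:2])))),1),dir=round(float(np.degrees(np.arctan2(s[1],s[0]))),1),n=len(P))
E
python3 - <<'E'
from h import *
for n in("top","scene"):
    c=env.read_camera(n);C=cloud(c)
    for r in env.trace(c,"short1"):
        P=pts(c,r["mask"],0); P=P[P[:,2]>90]
        if r["score"]>.3 and len(P)>50: print(n,round(r["score"],2),slope(P))
    M=(c["depth"]>0)&(C[...,0]>500)&(C[...,0]<650)
    for lo,hi in((30,110),(320,420)):
        P=C[M&(C[...,1]>lo)&(C[...,1]<hi)&(C[...,2]>130)&(C[...,2]<165)]
        print(n,len(P),np.round(P.min(0)),np.round(P.max(0)),np.round(np.median(P,0),1))
E
```

```text
top 300 [512.  53. 131.] [600.  77. 164.] [556.5  64.2 140.3]
top 382 [546. 357. 130.] [636. 383. 164.] [589.4 367.5 140.1]
scene 0.78 {'c': [560.6, 151.7], 'z': 112.7, 'size': [89.9, 39.5], 'ang': -5.4, 'tilt': 13.0, 'dir': 74.3, 'n': 130}
scene 236 [514.  51. 130.] [605.  74. 161.] [571.4  60.5 140.4]
scene 235 [547. 357. 130.] [638. 382. 161.] [596.4 365.7 138.8]
```

```bash
cat >> h.py <<'E'
RO=np.array([574.5,216,0.]);RA=-6.3
BR=R.from_euler('z',RA,degrees=True)*R.from_euler('y',-15,degrees=True)
BO=RO+[0,0,80]
def tobed(P): return BR.inv().apply(np.reshape(np.array(P,float)-BO,(-1,3)))
def bedw(x,y,z): return np.round(BR.apply([x,y,z])+BO,1)
def onbed(cams=("top","scene"),lo=30,hi=48):
    for n in cams:
        c=env.read_camera(n);C=cloud(c);B=tobed(C.reshape(-1,3)).reshape(C.shape)
        m=(c["depth"]>0)&(abs(B[...,1])<142)&(B[...,2]>lo)&(B[...,2]<hi)&(abs(B[...,0])<110)
        k,l,st,ce=cv2.connectedComponentsWithStats(m.astype(np.uint8))
        for i in range(1,k):
            if st[i,4]>60:
                Q=B[l==i];(cx,cy),s,a=cv2.minAreaRect(Q[:,:2].astype(np.float32))
                print(n,"bed c",round(cx,1),round(cy,1),"top z",round(float(np.median(Q[:,2])),1),"size",np.round(s,1),"a",round(a,1),len(Q))
E
python3 - <<'E'
from h import *
onbed()
E
```

```text
top bed c -2.5 -63.5 top z 41.5 size [41.3 90.4] a 89.9 701
scene bed c -1.2 -63.7 top z 39.1 size [94.  43.8] a 1.0 260
```

Run:
```python
from h import *
a=bedw(-2,-63.5,140);b=bedw(-2,-63.5,13);print(a,b)
go((411,1,270,173.7,0),(411,1,270,173.7,-15),(*a,173.7,-15),(*b,173.7,-15))
```

```text
[529.6 157.1 214.7] [562.3 153.5  92. ]
at [410.3   0.9 242.6] [-180.   -0.   90.] t 11.5 open 0.998 grip 0.0
turn [ 0.    -0.    -1.461] rows>= 7.8 | shift [-0.07  0.01 -2.74] rows>= 0.4
turn [ 0.    -0.262 -0.   ] rows>= 1.4 | shift [0. 0. 0.] rows>= 0.0
turn [0. 0. 0.] rows>= 0.0 | shift [-8.3  16.82  7.95] rows>= 3.3
turn [0. 0. 0.] rows>= 0.0 | shift [-0.   0.  12.7] rows>= 2.0
```

```bash
python3 -m inch '[[0,0,-0.1826,0,0,-0.34,-1],[0,0,-0.1826,0,0,-0.34,-1],[0,0,-0.1826,0,0,-0.34,-1],[0,0,-0.1826,0,0,-0.34,-1],[0,0,-0.1826,0,0,-0.34,-1],[0,0,-0.1826,0,0,-0.34,-1],[0,0,-0.1826,0,0,-0.34,-1],[0,0,-0.1826,0,0,-0.34,-1],[0,-0.131,0,0,0,0,-1],[0,-0.131,0,0,0,0,-1],[0,0,0,-2.1,4.2,2,-1],[0,0,0,-2.1,4.2,2,-1],[0,0,0,-2.1,4.2,2,-1],[0,0,0,-2,4.2,2,-1],[0,0,0,0,0,0,-1],[0,0,0,0,0,0,-1]]'
python3 - <<'E'
from h import *
b=bedw(-2,-63.5,13)
go((*b,173.7,-15))
E
```

```text
t: 13.52
eef_pos: [528.5, 156.7, 213.9]
tcp_rot: [-3.141, 0.261, 3.032]
ft_force: [-0.2, -0.7, 1.5]
opening: 0.999
grip_force: 0.0
at [528.5 156.7 213.9] [-180.    15.   173.7] t 13.5 open 0.999 grip 0.0
turn [-0.    -0.001  0.   ] rows>= 0.0 | shift [-0.12  0.05 12.65] rows>= 2.0
```

```bash
python3 -m inch '[[0,0,0,-0.12,0.05,4,-1],[0,0,0,0,0,4,-1],[0,0,0,0,0,3,-1],[0,0,0,0,0,1.65,-1],[0,0,0,0,0,0,-1],[0,0,0,0,0,0,1],[0,0,0,0,0,0,1],[0,0,0,0,0,0,1],[0,0,0,0,0,0,1],[0,0,0,0,0,0,1],[0,0,0,0,0,0,1],[0,0,0,0,0,0,1],[0,0,0,0,0,-3,1],[0,0,0,0,0,-5,1],[0,0,0,0,0,-5,1],[0,0,0,0,0,-2,1],[0,0.131,0,0,0,0,1],[0,0.131,0,0,0,0,1],[0,0,0,0,0,0,1]]'
python3 - <<'E'
from h import *
go((375,298,225,180,0),(375,298,60,180,0),(375,298,19,180,0))
E
```

```text
t: 15.9
eef_pos: [525.2, 157.6, 236.6]
tcp_rot: [-3.142, 0.0, 3.031]
ft_force: [-0.9, 0.3, -0.8]
opening: 0.421
grip_force: 30.0
at [525.2 157.6 236.6] [-180.     0.   173.6] t 15.9 open 0.421 grip 30.0
turn [-0.     0.    -0.111] rows>= 0.6 | shift [15.02 14.04  1.16] rows>= 3.3
turn [0. 0. 0.] rows>= 0.0 | shift [ 0.  -0.  16.5] rows>= 2.6
turn [0. 0. 0.] rows>= 0.0 | shift [ 0.  -0.   4.1] rows>= 0.7
```

```bash
python3 -m inch '[[0,0,-0.111,0,0,0,1],[0,0,0,3.75,3.5,0.3,1],[0,0,0,3.75,3.5,0.3,1],[0,0,0,3.75,3.5,0.3,1],[0,0,0,3.75,3.5,0.3,1],[0,0,0,0,0,5.5,1],[0,0,0,0,0,5.5,1],[0,0,0,0,0,5.5,1],[0,0,0,0,0,2.5,1],[0,0,0,0,0,1,1],[0,0,0,0,0,0.4,1],[0,0,0,0,0,0,1],[0,0,0,0,0,0,1]]'
python3 - <<'E'
from h import *
go()
report(["short1"],("scene","top"),0)
E
```

```text
t: 17.52
eef_pos: [374.4, 298.0, 22.0]
tcp_rot: [3.141, 0.002, -3.141]
ft_force: [-0.6, -0.2, -0.2]
opening: 0.423
grip_force: 30.0
at [374.4 298.   22. ] [ 1.799e+02  1.000e-01 -1.799e+02] t 17.5 open 0.423 grip 30.0
scene short1 0.55 {'c': [382.2, 295.5], 'z': 47.6, 'size': [80.6, 37.9], 'ang': -1.39, 'n': 124}
```

```bash
python3 -m inch '[[0,0,0,0,0,0.35,1],[0,0,0,0,0,0.1,1],[0,0,0,0,0,0,1],[0,0,0,0,0,0,0],[0,0,0,0,0,0,-0.5],[0,0,0,0,0,0,-0.6],[0,0,0,0,0,0,-0.6],[0,0,0,0,0,-4,-0.6],[0,0,0,0,0,-5,-1],[0,0,0,0,0,-6,-1],[0,0,0,0,0,-6,-1],[0,0,0,0,0,0,-1]]'
python3 - <<'E'
from h import *
report(["short1","pack1","bar"],("scene","top"),0)
c=env.read_camera("top"); save(c,"top2")
go()
E
```

```text
t: 19.23
eef_pos: [375.2, 298.5, 230.6]
tcp_rot: [3.138, 0.007, -3.14]
ft_force: [-0.2, 0.4, -0.4]
opening: 1.004
grip_force: 0.0
scene short1 0.96 {'c': [376.5, 297.1], 'z': 42.9, 'size': [93.8, 44.5], 'ang': 0.99, 'n': 202}
scene pack1 0.91 {'c': [576.6, -127.5], 'z': 44.5, 'size': [132.9, 40.2], 'ang': -2.4, 'n': 614}
scene pack1 0.81 {'c': [567.5, -330.3], 'z': 44.4, 'size': [130.3, 39.3], 'ang': -6.65, 'n': 718}
scene pack1 0.69 {'c': [579.0, -228.3], 'z': 44.4, 'size': [131.8, 40.1], 'ang': -6.61, 'n': 684}
scene bar 0.64 {'c': [411.7, -29.6], 'z': 20.7, 'size': [291.4, 27.0], 'ang': -89.96, 'n': 571}
top pack1 0.94 {'c': [572.7, -126.5], 'z': 46.0, 'size': [128.7, 40.6], 'ang': -3.15, 'n': 844}
top pack1 0.64 {'c': [562.6, -330.5], 'z': 45.7, 'size': [129.8, 41.4], 'ang': -6.09, 'n': 855}
top pack1 0.55 {'c': [575.7, -227.5], 'z': 45.7, 'size': [129.4, 41.1], 'ang': -6.77, 'n': 836}
at [373.9 297.7 225.8] [-1.800e+02 -1.000e-01 -1.799e+02] t 19.7 open 0.997 grip 0.0
```

View pics/top2.png

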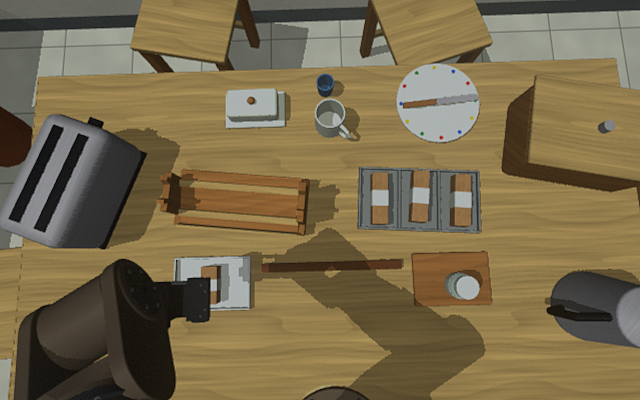

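The short pack lies in the tray at (211,285), the rack is clear at (235,203), the bar is on the table at y≈265, and three packs are in the bin. Next is pack A at (462→380 px).

Run:
```python
from h import *
go((574.5,-127,226,177.2,0),(574.5,-127,17,177.2,0))
```

```text
at [373.9 297.7 225.8] [-1.800e+02 -1.000e-01 -1.799e+02] t 19.7 open 0.997 grip 0.0
turn [-0.001 -0.001  0.05 ] rows>= 0.3 | shift [-2.212e+01 -4.144e+01 -2.000e-02] rows>= 7.5
turn [0. 0. 0.] rows>= 0.0 | shift [ 0.  -0.  20.9] rows>= 3.3
```

```bash
python3 -m inch '[[0,0,0.05,0,0,0,-1],[0,0,0,-2.76,-5.18,0,-0.25],[0,0,0,-2.76,-5.18,0,-0.25],[0,0,0,-2.76,-5.18,0,-0.25],[0,0,0,-2.76,-5.18,0,-0.25],[0,0,0,-2.76,-5.18,0,-0.25],[0,0,0,-2.76,-5.18,0,-0.25],[0,0,0,-2.76,-5.18,0,-0.25],[0,0,0,-2.8,-5.18,0,-0.25],[0,0,0,0,0,5,-0.25],[0,0,0,0,0,5,-0.25],[0,0,0,0,0,0,-0.25],[0,0,0,0,0,0,-0.25]]'
python3 - <<'E'
from h import *
go((574.5,-127,17,177.2,0))
report(["pack1"],("top","scene"),0)
E
```

```text
t: 21.3
eef_pos: [575.4, -127.1, 128.0]
tcp_rot: [-3.141, 0.001, 3.093]
ft_force: [-0.8, -0.2, -0.4]
opening: 0.621
grip_force: 0.0
at [ 575.4 -127.1  128. ] [-1.800e+02  1.000e-01  1.772e+02] t 21.3 open 0.621 grip 0.0
turn [-0.     0.001  0.   ] rows>= 0.0 | shift [9.00e-02 1.00e-02 1.11e+01] rows>= 1.8
top pack1 0.74 {'c': [559.1, -344.3], 'z': 45.5, 'size': [126.6, 15.2], 'ang': -8.73, 'n': 175}
scene pack1 0.92 {'c': [577.2, -127.6], 'z': 44.4, 'size': [129.8, 40.7], 'ang': -2.23, 'n': 596}
scene pack1 0.73 {'c': [565.5, -331.1], 'z': 44.5, 'size': [133.2, 40.4], 'ang': -5.63, 'n': 765}
scene pack1 0.73 {'c': [579.4, -228.2], 'z': 44.6, 'size': [132.2, 39.9], 'ang': -6.78, 'n': 662}
```

```bash
python3 -m inch '[[0,0,0,0,0,4,-0.25],[0,0,0,0,0,4,-0.25],[0,0,0,0,0,2.1,-0.25],[0,0,0,0,0,1,-0.25],[0,0,0,0,0,0,1],[0,0,0,0,0,0,1],[0,0,0,0,0,0,1],[0,0,0,0,0,0,1],[0,0,0,0,0,0,1],[0,0,0,0,0,-2,1],[0,0,0,0,0,-4,1],[0,0,0,0,0,-5,1],[0,0,0,0,0,-6,1],[0,0,0,0,0,-6,1],[0,0,0,0,0,0,1]]'
python3 - <<'E'
from h import *
a=bedw(5,66,110);b=bedw(5,66,13);print(a,b)
go((*a[:2],245,173.7,0),(*a[:2],245,173.7,-15),(*a,173.7,-15),(*b,173.7,-15))
E
```

```text
t: 23.38
eef_pos: [575.9, -127.3, 250.3]
tcp_rot: [-3.139, 0.008, 3.093]
ft_force: [0.0, -0.5, -4.1]
opening: 0.421
grip_force: 30.0
[558.2 284.2 187.5] [583.2 281.4  93.9]
at [ 575.9 -127.3  250.3] [-179.9    0.5  177.2] t 23.4 open 0.421 grip 30.0
turn [-0.002  0.008  0.061] rows>= 0.3 | shift [ 6.27 40.71  0.53] rows>= 6.6
turn [ 0.    -0.262 -0.   ] rows>= 1.4 | shift [0. 0. 0.] rows>= 0.0
turn [0. 0. 0.] rows>= 0.0 | shift [ 1.49 -0.    5.55] rows>= 0.9
turn [0. 0. 0.] rows>= 0.0 | shift [-0.01 -0.    9.69] rows>= 1.6
```

```bash
python3 -m inch '[[0,0,0.061,0,0,0,1],[0,0,0,0.9,5.8,0,1],[0,0,0,0.9,5.8,0,1],[0,0,0,0.9,5.8,0,1],[0,0,0,0.9,5.8,0,1],[0,0,0,0.9,5.8,0,1],[0,0,0,0.9,5.8,0,1],[0,0,0,0.87,5.9,0.5,1],[0,-0.131,0,0,0,0,1],[0,-0.135,0,0,0,0,1],[0,0,0,0,0,0,1]]'
python3 - <<'E'
from h import *
for n in("scene","top"):
    c=env.read_camera(n);C=cloud(c);m=(c["depth"]>0)
    for lo in range(460,700,40):
        P=C[m&(C[...,0]>lo)&(C[...,0]<lo+40)&(C[...,2]>130)&(C[...,2]<200)&(C[...,1]>385)]
        if len(P): print(n,lo,np.round(P[:,1].min()),len(P))
go((*bedw(5,66,110),173.7,-15),(*bedw(5,66,13),173.7,-15))
E
```

```text
t: 24.75
eef_pos: [554.9, 284.7, 239.2]
tcp_rot: [-3.14, 0.263, 3.034]
ft_force: [-0.2, 0.3, -1.9]
opening: 0.418
grip_force: 30.0
scene 460 561.0 89
scene 500 544.0 322
scene 540 529.0 436
scene 580 513.0 486
scene 620 497.0 537
scene 660 482.0 582
top 460 632.0 39
top 500 592.0 679
top 540 534.0 1272
top 580 515.0 1564
top 620 498.0 1626
top 660 483.0 1608
at [556.8 284.4 240. ] [-180.    15.1  173.7] t 24.9 open 0.418 grip 30.0
turn [-0.     0.001  0.   ] rows>= 0.0 | shift [ 1.23 -0.    5.11] rows>= 0.8
turn [0. 0. 0.] rows>= 0.0 | shift [-0.01 -0.    9.69] rows>= 1.6
```

```bash
python3 -m inch '[[0,0,0,1.23,0,5,1],[0,0,0,0,0,5,1],[0,0,0,0,0,3,1],[0,0,0,0,0,1.2,1],[0,0,0,0,0,0,1],[0,0,0,0,0,0,1]]'
python3 - <<'E'
from h import *
onbed(lo=28,hi=60)
go((*bedw(5,66,13),173.7,-15))
E
```

```text
t: 25.6
eef_pos: [582.8, 281.8, 101.6]
tcp_rot: [3.141, 0.267, 3.031]
ft_force: [-0.2, 0.5, -2.3]
opening: 0.416
grip_force: 30.0
top bed c 50.7 65.5 top z 50.3 size [41.2 40.5] a 3.0 354
scene bed c 7.8 63.7 top z 46.7 size [135.3  57.3] a 10.0 497
at [582.6 281.9 101.7] [179.9  15.3 173.7] t 25.7 open 0.416 grip 30.0
turn [ 0.001  0.006 -0.   ] rows>= 0.0 | shift [ 0.14 -0.04  0.77] rows>= 0.1
```

```bash
python3 -m inch '[[0,0,0,0,0,0.5,1],[0,0,0,0,0,0.3,1],[0,0,0,0,0,0.1,1],[0,0,0,0,0,0,1]]'
python3 - <<'E'
from h import *
onbed(("scene","top"),lo=28,hi=60)
go((*bedw(5,66,13),173.7,-15))
E
```

```text
t: 26.2
eef_pos: [584.5, 281.5, 92.8]
tcp_rot: [3.141, 0.267, 3.032]
ft_force: [-6.6, -1.0, 11.2]
opening: 0.42
grip_force: 30.0
scene bed c 7.7 65.0 top z 39.4 size [131.3  61.5] a 3.7 426
top bed c 49.3 66.2 top z 41.5 size [42.6 40.8] a 0.3 325
at [584.5 281.5  92.8] [180.   15.3 173.7] t 26.3 open 0.421 grip 30.0
turn [0.    0.005 0.   ] rows>= 0.0 | shift [ 0.1  -0.02 -0.14] rows>= 0.0
```

```bash
python3 -m inch '[[0,0,0,0,0,0,0.1],[0,0,0,0,0,0,-0.2],[0,0,0,0,0,0,-0.3],[0,0,0,0,0,0,-0.3],[0,0,0,0,0,-2,-0.3],[0,0,0,0,0,-5,-0.3],[0,0,0,0,0,-5,-0.3],[0,0.133,0,0,0,0,-0.3],[0,0.133,0,0,0,-3,-0.3],[0,0,0,0,0,0,-0.3]]'
python3 - <<'E'
from h import *
onbed(("scene","top"),lo=28,hi=60)
report(["pack1","bar"],("top",),0)
go((577.5,-228,226,173.3,0),(577.5,-228,17,173.3,0))
E
```

```text
t: 27.55
eef_pos: [550.7, 285.4, 240.2]
tcp_rot: [3.139, 0.003, 3.031]
ft_force: [-0.0, 0.3, -1.0]
opening: 0.651
grip_force: 0.0
scene bed c 7.4 65.2 top z 39.0 size [132.5  42.5] a 0.3 372
top bed c 60.6 65.4 top z 41.4 size [20.8 39.2] a 3.8 159
top bed c -35.5 65.7 top z 40.9 size [47.5 38.9] a 0.3 123
top pack1 0.89 {'c': [562.3, -330.6], 'z': 45.6, 'size': [129.5, 41.8], 'ang': -5.68, 'n': 854}
top pack1 0.74 {'c': [575.8, -227.4], 'z': 45.8, 'size': [129.6, 40.5], 'ang': -6.91, 'n': 826}
top pack1 0.71 {'c': [630.0, 275.3], 'z': 136.1, 'size': [38.6, 19.5], 'ang': 85.19, 'n': 146}
top pack1 0.71 {'c': [619.7, 192.1], 'z': 87.8, 'size': [323.6, 94.4], 'ang': 66.99, 'n': 825}
top bar 0.56 {'c': [408.9, -0.4], 'z': 23.2, 'size': [345.7, 22.2], 'ang': 89.85, 'n': 1226}
at [548.6 285.3 236.7] [-180.    -0.   173.7] t 27.8 open 0.647 grip 0.0
turn [-0.    -0.     0.007] rows>= 0.0 | shift [ -8.86 -50.64   1.07] rows>= 8.2
turn [0. 0. 0.] rows>= 0.0 | shift [ 0.  -0.  20.9] rows>= 3.3
```

```bash
python3 -m inch '[[0,0,0,-1,-5.6,0,-0.25],[0,0,0,-1,-5.6,0,-0.25],[0,0,0,-1,-5.6,0,-0.25],[0,0,0,-1,-5.6,0,-0.25],[0,0,0,-1,-5.6,0.5,-0.25],[0,0,0,-1,-5.6,0.5,-0.25],[0,0,0,-1,-5.6,0,-0.25],[0,0,0,-1,-5.6,0,-0.25],[0,0,0,-0.86,-5.84,0,-0.25],[0,0,0,0,0,5,-0.25],[0,0,0,0,0,5,-0.25],[0,0,0,0,0,0,-0.25],[0,0,0,0,0,0,-0.25]]'
python3 - <<'E'
from h import *
report(["pack1"],("scene",),0)
go((577.5,-228,17,173.3,0))
E
```

```text
t: 29.42
eef_pos: [582.5, -227.8, 128.7]
tcp_rot: [-3.141, 0.002, 3.032]
ft_force: [-1.1, 0.5, 0.1]
opening: 0.627
grip_force: 0.0
scene pack1 0.94 {'c': [619.1, 275.7], 'z': 130.6, 'size': [50.1, 39.2], 'ang': -3.16, 'n': 163}
scene pack1 0.7 {'c': [578.5, -228.5], 'z': 44.4, 'size': [133.5, 39.6], 'ang': -6.34, 'n': 676}
at [ 582.7 -227.9  129.4] [-179.9    0.2  173.7] t 29.5 open 0.623 grip 0.0
turn [-0.001  0.003  0.007] rows>= 0.0 | shift [ 0.52 -0.07 11.24] rows>= 1.8
```

```bash
python3 -m inch '[[0,0,0.007,0.5,-0.07,4,-0.25],[0,0,0,0,0,4,-0.25],[0,0,0,0,0,2.1,-0.25],[0,0,0,0,0,1.1,-0.25],[0,0,0,0,0,0,1],[0,0,0,0,0,0,1],[0,0,0,0,0,0,1],[0,0,0,0,0,0,1],[0,0,0,0,0,0,1],[0,0,0,0,0,-2,1],[0,0,0,0,0,-4,1],[0,0,0,0,0,-5,1],[0,0,0,0,0,-6,1],[0,0,0,0,0,-6,1],[0,0,0,0,0,0,1]]'
python3 - <<'E'
from h import *
a=bedw(5,0,110)
go((*a[:2],245,173.7,0),(*a[:2],245,173.7,-15),(*a,173.7,-15))
E
```

```text
t: 31.4
eef_pos: [578.0, -228.5, 250.2]
tcp_rot: [-3.139, 0.008, 3.025]
ft_force: [-0.6, 0.1, -2.8]
opening: 0.418
grip_force: 30.0
at [ 578.  -228.5  250.2] [-179.8    0.5  173.3] t 31.4 open 0.418 grip 30.0
turn [-0.003  0.008 -0.007] rows>= 0.1 | shift [ 7.59 44.14  0.52] rows>= 7.2
turn [ 0.    -0.262 -0.   ] rows>= 1.4 | shift [0. 0. 0.] rows>= 0.0
turn [0. 0. 0.] rows>= 0.0 | shift [ 1.49 -0.    5.55] rows>= 0.9
```

```bash
python3 -m inch '[[0,0,-0.007,0.95,5.5,0,1],[0,0,0,0.95,5.5,0,1],[0,0,0,0.95,5.5,0,1],[0,0,0,0.95,5.5,0,1],[0,0,0,0.95,5.5,0,1],[0,0,0,0.95,5.5,0,1],[0,0,0,0.95,5.5,0,1],[0,0,0,0.95,5.6,0,1],[0,-0.131,0,0,0,0,1],[0,-0.131,0,0,0,0,1],[0,0,0,1.3,0,5,1],[0,0,0,0,0,0,1],[0,0,0,0,0,0,1]]'
python3 - <<'E'
from h import *
report(["pack1"],("scene",),0)
go((*bedw(5,0,23),173.7,-15))
E
```

```text
t: 33.02
eef_pos: [550.9, 218.7, 194.2]
tcp_rot: [3.142, 0.262, 3.031]
ft_force: [-0.3, -0.7, -2.0]
opening: 0.415
grip_force: 30.0
scene pack1 0.95 {'c': [619.4, 276.5], 'z': 130.6, 'size': [50.4, 39.2], 'ang': -5.13, 'n': 158}
scene pack1 0.79 {'c': [566.2, -331.2], 'z': 44.5, 'size': [132.0, 40.4], 'ang': -5.62, 'n': 763}
scene pack1 0.75 {'c': [586.9, 213.1], 'z': 232.1, 'size': [50.3, 38.5], 'ang': -7.01, 'n': 158}
at [551.2 218.8 194.8] [180.   15.1 173.7] t 33.1 open 0.419 grip 30.0
turn [ 0.001  0.002 -0.001] rows>= 0.0 | shift [ 0.21 -0.02  9.4 ] rows>= 1.5
```

```bash
python3 -m inch '[[0,0,0,0.2,0,4,1],[0,0,0,0,0,3.4,1],[0,0,0,0,0,2,1],[0,0,0,0,0,0.6,1],[0,0,0,0,0,0.3,1],[0,0,0,0,0,0,1],[0,0,0,0,0,0,1]]'
python3 - <<'E'
from h import *
onbed(("scene","top"),lo=28,hi=60)
go((*bedw(5,0,12),173.7,-15))
E
```

```text
t: 34.0
eef_pos: [575.3, 216.2, 94.4]
tcp_rot: [3.141, 0.263, 3.032]
ft_force: [0.2, -0.1, -1.6]
opening: 0.417
grip_force: 30.0
scene bed c 7.2 27.6 top z 39.7 size [117.2 131.7] a 89.8 775
top bed c 49.9 66.3 top z 41.3 size [41.8 41.5] a 2.4 216
top bed c 48.3 0.7 top z 43.5 size [42.2 41.2] a 0.1 323
at [575.2 216.1  94.1] [180.   15.1 173.7] t 34.1 open 0.42 grip 30.0
turn [ 0.     0.001 -0.   ] rows>= 0.0 | shift [-0.07 -0.02  0.14] rows>= 0.0
```

2 mm to go; press lightly and release.

```bash
python3 -m inch '[[0,0,0,0,0,0.2,1],[0,0,0,0,0,0.1,1],[0,0,0,0,0,0,1],[0,0,0,0,0,0,0.1],[0,0,0,0,0,0,-0.15],[0,0,0,0,0,0,-0.15],[0,0,0,0,0,0,-0.15],[0,0,0,0,0,-2,-0.15],[0,0,0,0,0,-5,-0.15],[0,0,0,0,0,-5,-0.2],[0,0.131,0,0,0,0,-0.25],[0,0.131,0,0,0,-3,-0.25],[0,0,0,0,0,0,-0.25]]'
python3 - <<'E'
from h import *
onbed(("scene","top"),lo=28,hi=60)
report(["pack1"],("top","scene"),0)
go((564.5,-330.7,226,174.2,0),(564.5,-330.7,17,174.2,0))
E
```

```text
t: 35.72
eef_pos: [542.3, 219.9, 239.2]
tcp_rot: [3.139, 0.003, 3.031]
ft_force: [0.2, -0.3, -0.6]
opening: 0.626
grip_force: 0.0
scene bed c 7.6 66.0 top z 39.1 size [ 43.5 133.4] a 89.6 371
scene bed c 7.8 -0.1 top z 39.1 size [ 43.2 133.7] a 89.7 381
top bed c 56.7 0.1 top z 41.0 size [25.  40.2] a 3.7 182
top bed c -52.2 -0.3 top z 41.6 size [38.7 16.8] a 88.6 101
top pack1 0.8 {'c': [619.8, 211.1], 'z': 135.2, 'size': [39.8, 23.2], 'ang': 88.64, 'n': 170}
top pack1 0.79 {'c': [562.3, -330.9], 'z': 45.7, 'size': [129.3, 42.3], 'ang': -5.81, 'n': 858}
scene pack1 0.97 {'c': [612.5, 211.4], 'z': 130.7, 'size': [46.9, 39.2], 'ang': -7.04, 'n': 156}
scene pack1 0.72 {'c': [618.7, 262.5], 'z': 130.6, 'size': [68.7, 47.4], 'ang': 83.88, 'n': 158}
scene pack1 0.61 {'c': [566.7, -331.1], 'z': 44.5, 'size': [132.3, 40.1], 'ang': -6.1, 'n': 751}
at [540.4 219.9 235.8] [-180.    -0.   173.7] t 36.0 open 0.624 grip 0.0
turn [-0.    -0.    -0.008] rows>= 0.0 | shift [ -7.96 -54.53   0.98] rows>= 8.8
turn [0. 0. 0.] rows>= 0.0 | shift [ 0.  -0.  20.9] rows>= 3.3
```

```bash
python3 -m inch '[[0,0,-0.008,-0.8,-5.45,0.1,-0.25],[0,0,0,-0.8,-5.45,0.1,-0.25],[0,0,0,-0.8,-5.45,0.1,-0.25],[0,0,0,-0.8,-5.45,0.1,-0.25],[0,0,0,-0.8,-5.45,0.1,-0.25],[0,0,0,-0.8,-5.45,0.1,-0.25],[0,0,0,-0.8,-5.45,0.1,-0.25],[0,0,0,-0.8,-5.45,0.1,-0.25],[0,0,0,-0.8,-5.45,0.1,-0.25],[0,0,0,-0.8,-5.45,0.1,-0.25],[0,0,0,0,0,5,-0.25],[0,0,0,0,0,5,-0.25],[0,0,0,0,0,0,-0.25],[0,0,0,0,0,0,-0.25]]'
python3 - <<'E'
from h import *
report(["pack1"],("scene",),0)
go((564.5,-330.7,17,174.2,0))
E
```

```text
t: 37.78
eef_pos: [565.4, -330.7, 127.9]
tcp_rot: [-3.141, 0.002, 3.04]
ft_force: [0.0, -0.1, 0.9]
opening: 0.622
grip_force: 0.0
scene pack1 0.88 {'c': [621.0, 262.3], 'z': 131.3, 'size': [67.0, 44.2], 'ang': 86.19, 'n': 149}
scene pack1 0.87 {'c': [609.4, 211.0], 'z': 130.2, 'size': [52.5, 39.3], 'ang': -3.88, 'n': 163}
at [ 565.6 -330.9  128.6] [-179.9    0.2  174.2] t 37.9 open 0.625 grip 0.0
turn [-0.002  0.003 -0.   ] rows>= 0.0 | shift [1.100e-01 1.000e-02 1.116e+01] rows>= 1.8
```

Run:
```python
from h import *
c=env.read_camera("scene");C=cloud(c)
P=C[(c["depth"]>0)&(C[...,2]>38)&(C[...,2]<52)&(C[...,0]>470)&(C[...,0]<680)&(C[...,1]<-160)&(C[...,1]>-450)]
print(len(P),topface(P) if len(P) else "")
```

```text
794 {'c': [601.2, -357.9], 'z': 44.4, 'size': [217.6, 99.0], 'ang': -36.62, 'n': 780}
```

Run:
```python
from h import *
c=env.read_camera("scene");C=cloud(c);save(c,"s3")
m=(c["depth"]>0)&(C[...,2]>38)&(C[...,2]<52)&(C[...,0]>470)&(C[...,0]<680)&(C[...,1]<-160)&(C[...,1]>-450)
k,l,st,_=cv2.connectedComponentsWithStats(m.astype(np.uint8))
for i in range(1,k):
    if st[i,4]>40: print(topface(C[l==i]))
for r in env.trace(c,"pack1"): print(r["score"],topface(pts(c,r["mask"],0)))
```

```text
{'c': [566.0, -331.2], 'z': 44.4, 'size': [133.2, 40.3], 'ang': -5.48, 'n': 762}
0.93 {'c': [617.4, 264.6], 'z': 130.6, 'size': [65.6, 51.7], 'ang': 81.16, 'n': 155}
0.77 {'c': [566.0, -331.1], 'z': 44.4, 'size': [133.2, 40.2], 'ang': -5.38, 'n': 758}
0.59 {'c': [610.8, 211.1], 'z': 130.1, 'size': [53.9, 40.0], 'ang': -5.29, 'n': 167}
```

Still there.

```bash
python3 -m inch '[[0,0,0,0.1,0,4,-0.25],[0,0,0,0,0,4,-0.25],[0,0,0,0,0,2.1,-0.25],[0,0,0,0,0,1.1,-0.25],[0,0,0,0,0,0,1],[0,0,0,0,0,0,1],[0,0,0,0,0,0,1],[0,0,0,0,0,0,1],[0,0,0,0,0,0,1],[0,0,0,0,0,-2,1],[0,0,0,0,0,-4,1],[0,0,0,0,0,-5,1],[0,0,0,0,0,-6,1],[0,0,0,0,0,-6,1],[0,0,0,0,0,0,1]]'
python3 - <<'E'
from h import *
a=bedw(5,-66,110)
go((*a[:2],245,173.7,0),(*a[:2],245,173.7,-15),(*a,173.7,-15))
E
```

```text
t: 39.9
eef_pos: [564.7, -331.1, 250.6]
tcp_rot: [-3.137, 0.008, 3.04]
ft_force: [0.1, 1.1, -3.3]
opening: 0.415
grip_force: 30.0
at [ 564.7 -331.1  250.6] [-179.7    0.5  174.2] t 39.9 open 0.415 grip 30.0
turn [-0.005  0.008  0.008] rows>= 0.1 | shift [ 7.39 47.88  0.56] rows>= 7.8
turn [ 0.    -0.262 -0.   ] rows>= 1.4 | shift [0. 0. 0.] rows>= 0.0
turn [0. 0. 0.] rows>= 0.0 | shift [ 1.49 -0.    5.55] rows>= 0.9
```

```bash
python3 -m inch '[[0,0,0.008,0.82,5.32,0,1],[0,0,0,0.82,5.32,0,1],[0,0,0,0.82,5.32,0,1],[0,0,0,0.82,5.32,0,1],[0,0,0,0.82,5.32,0,1],[0,0,0,0.82,5.32,0,1],[0,0,0,0.82,5.32,0,1],[0,0,0,0.82,5.32,0,1],[0,0,0,0.82,5.32,0,1],[0,-0.131,0,0,0,0,1],[0,-0.131,0,0,0,0,1],[0,0,0,1.4,0,5,1],[0,0,0,0,0,0,1],[0,0,0,0,0,0,1]]'
python3 - <<'E'
from h import *
onbed(("scene","top"),lo=28,hi=60)
go((*bedw(5,-67,23),173.7,-15))
E
```

```text
t: 41.65
eef_pos: [542.5, 153.6, 193.4]
tcp_rot: [3.141, 0.262, 3.031]
ft_force: [0.1, -0.1, -1.8]
opening: 0.419
grip_force: 30.0
scene bed c 7.9 65.4 top z 39.0 size [133.6  42.6] a 1.1 371
scene bed c 6.9 0.1 top z 39.1 size [ 42.1 134.2] a 90.0 380
top bed c 41.3 66.4 top z 41.4 size [42.  58.3] a 88.8 459
top bed c 44.4 0.6 top z 41.5 size [39.9 49.8] a 89.9 384
at [542.7 153.6 193.9] [180.   15.1 173.7] t 41.8 open 0.422 grip 30.0
turn [ 0.001  0.002 -0.001] rows>= 0.0 | shift [ 0.06 -0.15  9.34] rows>= 1.5
```

```bash
python3 -m inch '[[0,0,0,0,-0.15,4,1],[0,0,0,0,0,3.3,1],[0,0,0,0,0,2,1],[0,0,0,0,0,0.6,1],[0,0,0,0,0,0.3,1],[0,0,0,0,0,0,1],[0,0,0,0,0,0,1]]'
python3 - <<'E'
from h import *
onbed(("scene","top"),lo=28,hi=60)
go((*bedw(5,-67,12),173.7,-15))
E
```

```text
t: 42.62
eef_pos: [568.2, 149.3, 94.6]
tcp_rot: [3.141, 0.263, 3.032]
ft_force: [-0.8, -0.7, -1.5]
opening: 0.414
grip_force: 30.0
scene bed c 6.3 -5.6 top z 39.5 size [133.7 184.9] a 0.3 1182
top bed c 26.8 66.8 top z 41.7 size [41.1 87.5] a 88.6 612
top bed c 48.3 -0.3 top z 41.5 size [42.  39.8] a 2.9 329
top bed c 52.0 -66.5 top z 44.6 size [40.5 36. ] a 89.0 236
at [568.1 149.3  94.4] [180.   15.1 173.7] t 42.7 open 0.423 grip 30.0
turn [ 0.     0.001 -0.   ] rows>= 0.0 | shift [-0.04  0.    0.16] rows>= 0.0
```

```bash
python3 -m inch '[[0,0,0,0,0,0.3,1],[0,0,0,0,0,0.1,1],[0,0,0,0,0,0,1],[0,0,0,0,0,0,0.1],[0,0,0,0,0,0,-0.15],[0,0,0,0,0,0,-0.15],[0,0,0,0,0,0,-0.15],[0,0,0,0,0,-2,-0.15],[0,0,0,0,0,-5,-0.15],[0,0,0,0,0,-5,-0.2],[0,0.131,0,0,0,0,-0.25],[0,0.131,0,0,0,-4,-0.25],[0,0,0,0,0,0,-0.25]]'
python3 - <<'E'
from h import *
onbed(("scene","top"),lo=28,hi=60)
report(["bar","short1"],("top","scene"),0)
c=env.read_camera("top"); save(c,"top3")
go((410.8,-0.4,250,90,0),(410.8,-0.4,120,90,0))
E
```

```text
t: 44.35
eef_pos: [534.6, 153.0, 247.7]
tcp_rot: [3.14, 0.003, 3.031]
ft_force: [-1.0, 0.2, -0.5]
opening: 0.624
grip_force: 0.0
scene bed c 8.0 66.3 top z 39.0 size [ 42.7 133.2] a 89.6 374
scene bed c 6.9 -0.4 top z 39.2 size [130.8  41.8] a 0.1 382
scene bed c 7.1 -67.4 top z 39.1 size [132.1  41.4] a 0.1 388
top bed c 60.1 -78.3 top z 41.0 size [20.5 17.4] a 4.0 69
top bar 0.88 {'c': [438.7, -15.3], 'z': 23.2, 'size': [314.4, 21.9], 'ang': 89.91, 'n': 1003}
scene bar 0.79 {'c': [441.9, -37.7], 'z': 20.8, 'size': [273.7, 26.4], 'ang': 89.53, 'n': 553}
scene short1 0.83 {'c': [375.6, 297.0], 'z': 43.0, 'size': [93.1, 40.8], 'ang': -0.0, 'n': 199}
at [532.7 153.1 245.2] [-180.    -0.   173.7] t 44.8 open 0.625 grip 0.0
turn [-0.    -0.     1.461] rows>= 7.8 | shift [-15.35 -12.19  -0.48] rows>= 3.1
turn [0. 0. 0.] rows>= 0.0 | shift [ 0. -0. 13.] rows>= 2.1
```

View pics/top3.png

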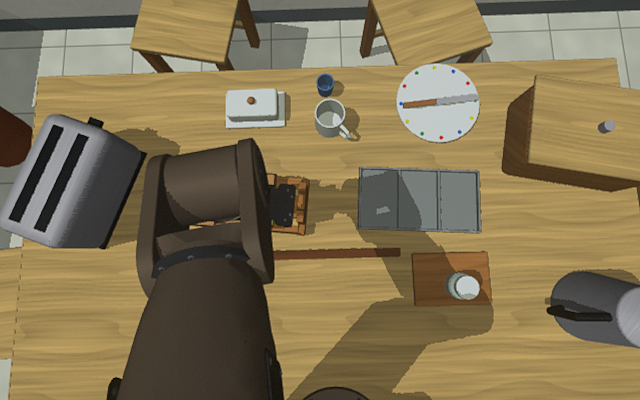

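The bar was knocked about 3 cm towards the rack (now at px 275–400, y≈253). The packs sit well at bed x≈7. I'll move over the bar and re-measure.

```bash
python3 -m inch '[[0,0,0,3.1,-5,0,-1],[0,0,0,3.1,-5,0,-1],[0,0,0,3.0,-5,0,-1],[0,0,0.1826,0,0,0,-1],[0,0,0.1826,0,0,0,-1],[0,0,0.1826,0,0,0,-1],[0,0,0.1826,0,0,0,-1],[0,0,0.1826,0,0,0,-1],[0,0,0.1826,0,0,0,-1],[0,0,0.1826,0,0,0,-1],[0,0,0.1826,0,0,0,-1],[0,0,0,0,0,0,-1]]'
python3 - <<'E'
from h import *
report(["bar"],("top","scene"),0)
onbed(("scene","top"),lo=28,hi=60)
go((440,1,120,90,0),(440,1,30,90,0))
E
```

```text
t: 46.3
eef_pos: [425.0, 14.1, 245.4]
tcp_rot: [3.141, -0.0, 1.572]
ft_force: [0.2, 0.1, 0.6]
opening: 1.002
grip_force: 0.0
top bar 0.73 {'c': [439.0, -0.4], 'z': 23.1, 'size': [345.5, 20.3], 'ang': -89.95, 'n': 180}
scene bar 0.59 {'c': [441.6, -37.2], 'z': 21.0, 'size': [275.4, 28.3], 'ang': 89.23, 'n': 539}
scene bed c 7.0 32.1 top z 39.0 size [109.7 133.7] a 88.7 753
scene bed c 7.0 -67.5 top z 39.1 size [ 42.  132.4] a 89.3 387
top bed c 5.7 66.6 top z 41.7 size [ 42.4 129.5] a 89.3 1056
top bed c 4.4 0.8 top z 41.5 size [ 41.7 130.1] a 89.5 1034
top bed c 5.0 -66.5 top z 41.6 size [ 40.9 129.4] a 89.8 1018
at [425.   14.1 245.5] [180.   -0.   90.1] t 46.6 open 1.003 grip 0.0
turn [ 0.    -0.     0.002] rows>= 0.0 | shift [-1.31  1.5  12.55] rows>= 2.0
turn [0. 0. 0.] rows>= 0.0 | shift [ 0. -0.  9.] rows>= 1.4
```

```bash
python3 -m inch '[[0,0,0,-1.44,1.55,5,-1],[0,0,0,0,0,5,-1],[0,0,0,0,0,5,-1],[0,0,0,0,0,4,-1],[0,0,0,0,0,3.5,-1],[0,0,0,0,0,1.2,-1],[0,0,0,0,0,0,-1],[0,0,0,0,0,0,-1]]'
```

```text
t: 47.6
eef_pos: [441.1, -0.4, 9.5]
tcp_rot: [3.14, 0.0, 1.571]
ft_force: [-0.1, 0.5, -0.2]
opening: 1.001
grip_force: 0.0
```

```bash
python3 -m inch '[[0,0,0,0,0,0.55,-1],[0,0,0,0,0,0,-1],[0,0,0,0,0,0,1],[0,0,0,0,0,0,1],[0,0,0,0,0,0,1],[0,0,0,0,0,0,1],[0,0,0,0,0,0,1],[0,0,0,0,0,0,1],[0,0,0,0,0,0,1],[0,0,0,0,0,0,1]]'; python3 -m inch '[[0,0,0,0,0,-2,1],[0,0,0,0,0,-5,1],[0,0,0,0,0,-6,1],[0,0,0,0,0,-6,1],[0,0,0,0,0,-6,1],[0,0,0,0,0,0,1],[0,0,0,0,0,0,1]]'
python3 - <<'E'
from h import *
report(["bar"],("scene","top"),0)
x,y,_=RO
go((x,y,250,83.7,0))
E
```

```text
t: 48.85
eef_pos: [440.5, -0.3, 3.0]
tcp_rot: [-3.142, -0.0, 1.571]
ft_force: [0.9, 0.1, 0.5]
opening: 0.23
grip_force: 30.0
t: 49.72
eef_pos: [439.9, -0.2, 252.2]
tcp_rot: [-3.141, -0.0, 1.571]
ft_force: [-0.5, -0.1, -0.8]
opening: 0.228
grip_force: 30.0
scene bar 0.96 {'c': [441.3, -0.6], 'z': 270.0, 'size': [346.9, 27.6], 'ang': -89.7, 'n': 709}
top bar 0.95 {'c': [439.0, 0.1], 'z': 271.6, 'size': [345.4, 21.9], 'ang': 89.9, 'n': 783}
at [ 4.401e+02 -3.000e-01  2.516e+02] [-179.8   -0.    90. ] t 49.9 open 0.228 grip 30.0
turn [-0.003 -0.     0.11 ] rows>= 0.6 | shift [22.97 10.98  0.16] rows>= 4.1
```

```bash
python3 -m inch '[[0,0,0.11,0,0,0,1],[0,0,0,4.58,2.18,0,1],[0,0,0,4.58,2.18,0,1],[0,0,0,4.58,2.18,0,1],[0,0,0,4.58,2.18,0,1],[0,0,0,4.58,2.18,0,1],[0,0,0,0,0,3,1],[0,0,0,0,0,3,1],[0,0,0,0,0,0,1],[0,0,0,0,0,0,1]]'
python3 - <<'E'
from h import *
report(["bar"],("scene","top"),0)
for n in("top","scene"):
    c=env.read_camera(n);C=cloud(c);M=(c["depth"]>0)&(C[...,0]>500)&(C[...,0]<650)
    for lo,hi in((30,110),(320,420)):
        P=C[M&(C[...,1]>lo)&(C[...,1]<hi)&(C[...,2]>120)&(C[...,2]<166)]
        if len(P): print(n,len(P),np.round(P.min(0)),np.round(P.max(0)))
x,y,_=RO
go((574,215.5,141,83.7,0))
E
```

```text
t: 51.18
eef_pos: [574.4, 215.3, 193.5]
tcp_rot: [3.141, -0.0, 1.461]
ft_force: [-0.9, 0.8, -0.3]
opening: 0.227
grip_force: 30.0
scene bar 0.97 {'c': [576.3, 212.1], 'z': 211.5, 'size': [343.6, 25.5], 'ang': 83.38, 'n': 656}
top bar 0.77 {'c': [563.1, 121.5], 'z': 214.3, 'size': [158.1, 22.4], 'ang': 83.34, 'n': 812}
top 222 [512.  53. 120.] [600.  77. 164.]
scene 295 [516.  51. 120.] [606.  75. 160.]
scene 319 [548. 356. 120.] [638. 381. 160.]
at [574.2 215.3 193.8] [179.9  -0.   83.7] t 51.5 open 0.229 grip 30.0
turn [ 0.001 -0.    -0.   ] rows>= 0.0 | shift [ 0.02 -0.02  5.28] rows>= 0.8
```

```bash
python3 -m inch '[[0,0,0,0,0,2,1],[0,0,0,0,0,2,1],[0,0,0,0,0,0.7,1],[0,0,0,0,0,0,1],[0,0,0,0,0,0.4,1],[0,0,0,0,0,0,1]]'
python3 - <<'E'
from h import *
report(["bar"],("scene",),0)
go((574,215.5,141,83.7,0))
E
```

```text
t: 52.22
eef_pos: [574.1, 215.3, 142.3]
tcp_rot: [3.141, -0.0, 1.461]
ft_force: [0.2, 0.3, -1.9]
opening: 0.23
grip_force: 30.0
scene bar 0.8 {'c': [575.1, 213.9], 'z': 160.3, 'size': [345.0, 41.1], 'ang': 87.21, 'n': 666}
at [574.1 215.3 142.3] [180.   -0.   83.7] t 52.3 open 0.228 grip 30.0
turn [ 0. -0. -0.] rows>= 0.0 | shift [ 0.01 -0.01  0.13] rows>= 0.0
```

```bash
python3 -m inch '[[0,0,0,0,0,0.12,1],[0,0,0,0,0,0.05,1],[0,0,0,0,0,0,1],[0,0,0,0,0,0,0.3],[0,0,0,0,0,0,0.1],[0,0,0,0,0,0,0.1],[0,0,0,0,0,0,0.1],[0,0,0,0,0,-2,0.1],[0,0,0,0,0,-4,0],[0,0,0,0,0,-5,0],[0,0,0,0,0,-5,0],[0,0,0,-5,-2,0,0],[0,0,0,-5,-2,0,0],[0,0,0,-5,-2,0,0],[0,0,0,-5,-2,0,0],[0,0,0,-5,-2,0,0],[0,0,0,-5,-2,0,0],[0,0,0,0,0,0,0]]'
python3 - <<'E'
from h import *
report(["bar","short1"],("scene","top"),0)
onbed(("scene","top"),lo=28,hi=60)
c=env.read_camera("scene"); save(c,"s4")
go()
E
```

```text
t: 54.58
eef_pos: [420.6, -71.9, 300.6]
tcp_rot: [3.141, 0.0, 1.456]
ft_force: [-0.5, -0.8, 0.4]
opening: 0.502
grip_force: 0.0
scene bar 0.94 {'c': [575.7, 212.0], 'z': 159.2, 'size': [343.6, 35.3], 'ang': 86.07, 'n': 673}
scene short1 0.65 {'c': [362.0, 296.0], 'z': 43.2, 'size': [64.9, 40.4], 'ang': -0.51, 'n': 121}
top bar 0.69 {'c': [573.3, 215.7], 'z': 161.3, 'size': [347.1, 22.4], 'ang': 83.58, 'n': 1563}
top short1 0.82 {'c': [372.7, 299.3], 'z': 45.6, 'size': [87.7, 42.2], 'ang': -0.8, 'n': 625}
scene bed c 17.4 3.0 top z 39.4 size [275.5 112.5] a 89.2 1076
top bed c 48.1 66.5 top z 41.3 size [41.7 44.9] a 88.6 367
top bed c 47.7 0.5 top z 41.3 size [40.7 43.5] a 89.8 354
top bed c 48.0 -66.8 top z 41.4 size [43.5 40.2] a 1.1 350
top bed c -29.1 66.1 top z 41.6 size [60. 41.] a 0.5 477
top bed c -29.8 0.6 top z 41.5 size [40.9 61.9] a 90.0 482
top bed c -29.5 -66.2 top z 41.6 size [41.2 60.9] a 89.9 471
at [422.1 -69.  300.2] [-180.    -0.    83.8] t 55.0 open 0.501 grip 0.0
```

View pics/s4.png

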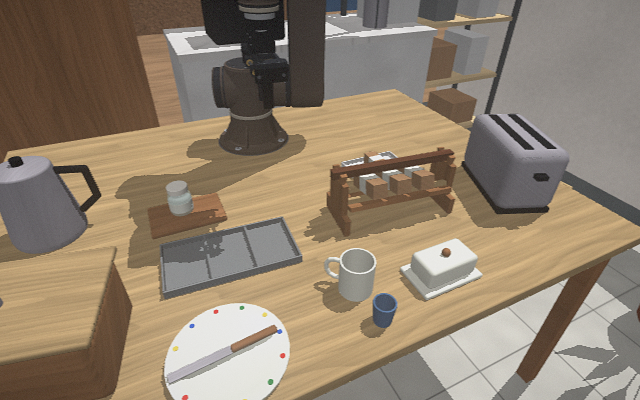

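The bar is seated across both cheeks, px (335,170) to (452,155). The three packs lie under it at (375,187), (398,182) and (420,178), the short pack is in the tray, the bin is empty, and the jam jar and mug still stand. I'll hand it in.

```bash
python3 -c "
from cell import env
print(env.job_done())"
```

```text
the job is handed in; nothing more can be done
None
```

I handed the job in at about 55 s: the one short pack is in the tray, all three long packs are on the rack, and the bar is back in both notches after being knocked aside once; the final camera check agreed, but the hand-in gave no verdict.

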